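# Clamp a circuit board in a soldering jig with a forked strap and a wing nut

## Task

Clamp the red circuit board in the soldering jig: slide the forked steel strap forward by its orange tab until the root of the fork meets the stud, so that both rubber toes stand on the edge of the board. Then turn the brass wing nut clockwise, in short arcs because a tall capacitor on the board stands right beside it, until it is snug at about 0.25 N m: firm, but not forced, or the board will crack. Keep the gripper off the board and its parts, leave the other things on the bench where they are, and let go at the end.

Things in the scene. Friction and masses are not known exactly. Their poses are not given: they have to be found in the camera images.
- jig: Black soldering jig fixed to the bench, place and yaw vary. Origin: foot of the stud's axis, at bench height; +x runs along the strap's track towards the board, z up. Base plate 256 x 130 x 10 mm, from 96 mm behind the stud to 160 mm ahead. Tower 40 mm wide (y), from 95 mm behind the stud to 9 mm ahead; its bright top is the track, 34.5 mm above the bench.
- stud_foot (a point): On the stud's axis, at track height (34.5 mm); axes as jig. Home is when fork_root lies here. Steel M6 stud, 6 mm thick, up to 64.5 mm above the bench. Two dark guide cheeks, 13 to 18 mm either side of the track's centre line, 94 to 16 mm behind the stud, tops 43 mm above the bench, keep the strap straight with 1 mm play.
- wing_center (a point): Centre of the brass wing nut's wings, on the stud's axis, 69 mm above the bench. x runs along the wings, tip to tip, z up. The wings are a flat plate 34 mm tip to tip, 8 mm thick, 22 mm high (11 above to 11 below this point), over a round hub 14 mm thick. Pinch it, above the hub, across the 8 mm or over the two tips. Clockwise from above tightens; it sinks 0.4 mm per rad and stays where left.
- nut_flange (a point): Centre of the nut's under side, 23 mm below wing_center: a flange of 20 mm diameter. Loose at the start, 1 mm above the strap, it turns with 0.04 N m. It bears on the strap after 0.7 to 2.4 rad; this cannot be seen. There the torque steps to about 0.12 N m, then grows by 0.6 N m per rad; at 0.25 it is snug. It is friction: turn slowly, in small steps, for after an overshoot it reads too low.
- fork_root (a point): Root of the fork of the loose steel strap, on the stud's axis when home, level with the under side of its feet. +x forward along the tines, z up. Bar 24 mm wide, top 11 mm above this point, reaching 60 mm behind it; two tines 8 mm wide, 8 mm apart, reach 20 mm ahead, each with a round rubber toe below, 16 mm ahead.
- strap: The strap (about 0.11 kg): same point and axes as fork_root. At the start it lies on the track 12 to 22 mm behind home, the tines astride the stud, under the loose nut. It slides with under 2 N and, home, stops firmly against the stud, its toes on the board, whose top is level with the track. It can be pushed from behind its tab or pulled along by it.
- tab_center (a point): Centre of the strap's upright orange tab: 12 mm along x 12 mm across x 28 mm high, its foot 46 mm and its top 74 mm above the bench. 52 mm behind and 25 mm above fork_root, same axes. There is room for fingers on both sides and behind it, above 46 mm over the bench.
- board_edge (a point): Middle of the clamped edge of the loose red board, on its top face, about 34 mm above the bench, 10 mm ahead of the stud's axis. +x points away from the stud. The board is 125 mm (x) x 90 mm (y) x 2.4 mm and lies in a fixed aluminium nest.
- board: The board (0.22 kg), as board_edge but on the under side. Apart from the capacitor of cap_top its tall parts (small capacitors, yellow transformer, heat sink, green terminals) are more than 54 mm ahead of the stud and lower than 66 mm above the bench.
- cap_top (a point): Centre of the top of the tall dark blue capacitor on the board: 18 mm diameter, 40 mm high, its top 74 mm above the bench, its axis 34 mm ahead of the stud's on the jig's centre line, so its side is 25 mm from the stud's axis. The wings clear it by 8 mm; fingers at the wings do not fit within about 35 degrees of the line from stud to capacitor.
- cleaner_center (a point): Centre of the loose tip cleaner, a round tin 90 mm across at the foot, 46 mm high, with brass wool, 0.32 kg.
- flux_center (a point): Centre of the loose white flux tub, 62 mm across, 36 mm high, 0.12 kg.
- spool_center (a point): Centre of the loose solder spool, upright, blue flanges 54 mm across, 40 mm high, 0.35 kg.
Mind the look-alikes: they are no part of the job. Leave any blue look-alike of the strap alone.

How it is judged:
By the outcome, as a careful person would: the job done as asked, in the order asked, and still so for the second after the job is handed in, with the robot touching nothing.
It also fails if it takes over 72 s, if anything falls off the work surface, if the arm or the gripper's body presses on something with over 40 N, if the wrist force passes 120 N, or if a joint passes its speed limit or range.

## Robot

A 6-joint arm with a two-finger parallel gripper is mounted at the origin on the work surface. World frame = base frame: x ahead of the robot, y to its left, z up, the work surface at z = 0. Lengths are in m, angles in rad, forces in N, time in s.
With the tool pointing down it reaches from about 0.35 to 0.85 m from the base axis. Payload 8.1 kg.
Tool frame: the origin (TCP) lies at the centre of the arm's flange, where the gripper is bolted on; the fingertips stand 186 mm ahead of it and the grasp point (between the pads) lies 167 mm ahead of it; z points along the fingers, y is the direction in which the jaws open and shut (so a half turn about z gives the same grasp; the last joint's range is limited). The gripper opens to 93 mm and grips with 3 to 60 N. Pads are 15 mm wide; open, the fingers measure 128 mm over their backs; the gripper's body (75 mm by 188 mm) begins 65 mm behind the grasp point.
Start: joints at [1.221, 0.13, 1.488, -0, 1.523, -0.085], TCP at [0.157, 0.579, 0.405] pointing down, gripper open.
Joint ranges: [-2.96, 2.96], [-0.89, 2.26], [0.02, 2.5], [-1.34, 4.48], [0, 2.73], [-2.66, 2.66]. Speed limits (rad/s): [2.39, 2.39, 2.79, 3.14, 3.14, 3.14].

## Interface

Orientations are given as a rotation vector (axis times angle).
In Python, from plant import robot, viewer, order gives the robot as it stands.
- The arm moves only by the tool apply_moves, never from a script. Its argument "deltas" is a list of rows, each a list of 3 entries, a list of its own where there are three numbers: the finger opening in mm, from 0 to 93, then the shift along the tool's x, y, z in mm, then the turn about the tool's z in rad. In form: [[grip, [dx, dy, dz], yaw], ...]. A call has 1 to 5 rows; each row shifts and turns the commanded pose from where the row before left it, along the tool's axes as they then stand; what a row does not reach is not made up. A row lasts 1/8 s, in which the tool goes at most 62.5 mm and 10.7 degrees, less where a joint would pass 70% of its speed; a pose out of reach is approached as far as the arm can. A call is refused whole if a number of a shift passes 62.5 or a number of a turn 0.188, either way. A call with a gripper value outside its range is refused whole. The fingers move at their own pace and stop on an object; "grip_force" is the grip in N (left out, the last holds). Time passes only in rows, so rows that do not move let the fingers close. It gives the time, the measured TCP pose, the force and the opening at its end, in the units of the state.
- robot.read_state(): the state, without advancing time (a new reading comes with each control period).
- viewer.read_camera(name): name is "scene" or "top" or "wrist"; returns the picture (480x640x3 uint8, blue, green, red); there is no depth.
- viewer.get_calibration(name): a dict with "fx", "fy", "cx", "cy" (pixels), "distortion" ([k1, k2, p1, p2, k3] as OpenCV has them; the pictures are not rectified), "R" (3x3) and "t" (3): a world point X has camera coordinates R X + t. Camera axes: x right, y down, z forward; pixel columns grow to the right and rows downward; lengths in m; the calibration is good to about 2 mm. A picture is of the moment at which its call begins: read the wrist's pose just before it. get_calibration takes no time and is no camera call; for the wrist camera it gives the pose at the moment of the call.
- order.close_job(): hands the job in, once; it reports no verdict.
The state is a dict: "t": time; "q": joint angles; "dq": joint speeds; "joint_torque": joint torques, N m; "tool_pos": TCP position; "orientation": TCP orientation; "force": force on the tool from outside, world axes, zero at the start; "wrist_torque": the same for the moment, N m; "opening": finger opening in m.
Only numpy, scipy, OpenCV 4.12 (cv2) and the standard library are available. Lean on these libraries where they do the work, as an engineer would, in place of code of your own. Each camera call takes 0.05 s, during which the arm holds its last target. There are 200 camera calls.

## Working session

There is one attempt and no reset: what is moved stays moved. The work goes in short steps, Python scripts to look and compute and a tool call to move; the robot and the scene stay as the last step left them, time stands still between calls to the robot, and variables do not carry over. Pictures are saved under pics/ and viewed, about 8 in all and at most 12, crops included, and the job is handed in when it is done.

Besides the shell and the picture viewer there is one more tool, called after "Call:" by a JSON object that holds its "api" and its "payload". apply_moves: Moves the arm, as the interface text tells. Its arguments: {"type":"object","properties":{"deltas":{"type":"array"},"grip_force":{"type":"number"}},"required":["deltas"]}

```bash
mkdir -p pics; python3 - <<'E'
from plant import robot, viewer, order
import cv2,numpy as np
s=robot.read_state();print({k:np.round(v,3).tolist() for k,v in s.items()})
a=viewer.read_camera("top");b=viewer.read_camera("scene")
cv2.imwrite("pics/top0.png",a);cv2.imwrite("pics/scene0.png",b)
for n in("top","scene","wrist"):
    c=viewer.get_calibration(n);print(n,{k:np.round(v,3).tolist() for k,v in c.items()})
E
```

```text
{'t': 0.0, 'q': [1.221, 0.131, 1.489, -0.0, 1.523, -0.085], 'dq': [-0.003, -0.001, -0.001, -0.002, 0.0, 0.001], 'joint_torque': [-0.003, -55.986, -49.174, 0.076, 0.036, -0.0], 'tool_pos': [0.157, 0.579, 0.404], 'orientation': [-0.415, -3.114, 0.003], 'force': [0.538, -1.382, -0.311], 'wrist_torque': [0.04, 0.101, -0.001], 'opening': 0.093}
top {'fx': 571.081, 'fy': 571.081, 'cx': 319.34, 'cy': 237.918, 'distortion': [0.014, 0.0, 0.0, 0.0, 0.0], 'R': [[-0.013, -1.0, 0.027], [-0.998, 0.011, -0.058], [0.058, -0.027, -0.998]], 't': [-0.084, 0.531, 1.032]}
scene {'fx': 486.552, 'fy': 486.552, 'cx': 311.543, 'cy': 242.359, 'distortion': [-0.088, 0.0, 0.0, 0.0, 0.0], 'R': [[0.252, 0.968, -0.011], [0.738, -0.199, -0.645], [-0.626, 0.154, -0.765]], 't': [-0.041, -0.361, 1.108]}
wrist {'fx': 380.797, 'fy': 380.797, 'cx': 323.687, 'cy': 239.226, 'distortion': [-0.034, 0.0, 0.0, 0.0, 0.0], 'R': [[0.261, 0.965, -0.001], [0.925, -0.25, 0.286], [0.276, -0.075, -0.958]], 't': [-0.598, -0.033, 0.391]}
```

View pics/top0.png

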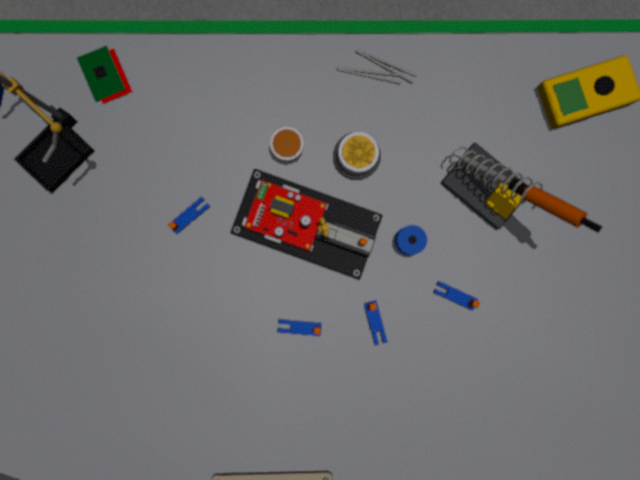

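View pics/scene0.png

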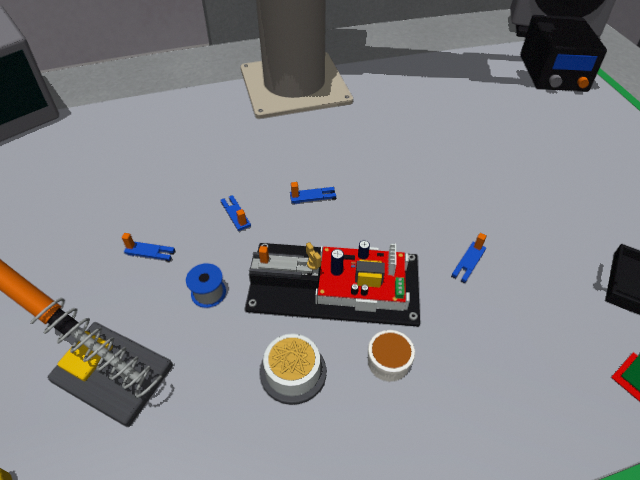

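The top view shows the black jig at about (307,224): red board, cap at (305,221), brass nut near (323,229) and steel strap with its orange tab at (362,242). The tabs at (172,225), (317,330), (373,307) and (475,303) are on blue look-alikes. The steel strap in the jig, under the nut, is the one meant.

```bash
cat > h.py <<'E'
from plant import robot, viewer, order
import cv2,numpy as np
def ray(c,uv,z):
    K=np.array([[c["fx"],0,c["cx"]],[0,c["fy"],c["cy"]],[0,0,1]]);R=np.array(c["R"]);t=np.array(c["t"])
    p=cv2.undistortPoints(np.array(uv,float).reshape(-1,1,2),K,np.array(c["distortion"])).reshape(-1,2)
    d=np.c_[p,np.ones(len(p))]@R; o=-R.T@t
    return o+d*((np.reshape(z,(-1,1))-o[2])/d[:,2:])
def proj(c,X):
    K=np.array([[c["fx"],0,c["cx"]],[0,c["fy"],c["cy"]],[0,0,1]])
    return cv2.projectPoints(np.array(X,float).reshape(-1,1,3),cv2.Rodrigues(np.array(c["R"]))[0],np.array(c["t"]),K,np.array(c["distortion"]))[0].reshape(-1,2)
def cents(m,amin=5):
    n,l,s,ce=cv2.connectedComponentsWithStats(m.astype(np.uint8));return [(s[i,4],ce[i].round(1).tolist(),s[i,:4].tolist()) for i in range(1,n) if s[i,4]>=amin]
E
python3 - <<'E'
from h import *
a=cv2.imread("pics/top0.png");b=cv2.imread("pics/scene0.png")
for n,im,(x0,y0,x1,y1) in(("top",a,(225,160,390,285)),("scene",b,(235,225,430,330))):
    c=viewer.get_calibration(n)
    roi=im[y0:y1,x0:x1];hsv=cv2.cvtColor(roi,cv2.COLOR_BGR2HSV);H,S,V=cv2.split(hsv)
    f=lambda m,k:[(A,[ce[0]+x0,ce[1]+y0],bb) for A,ce,bb in cents(m,k)]
    print(n,"orange",f((H>6)&(H<16)&(S>180)&(V>120),8));print("brass",f((H>17)&(H<30)&(S>90)&(V>90),8))
    m=(V<60).astype(np.uint8)|((S>60)).astype(np.uint8)
    m=cv2.morphologyEx(m,cv2.MORPH_CLOSE,np.ones((9,9)))
    k=max(cv2.findContours(m,0,2)[0],key=cv2.contourArea);r=cv2.minAreaRect(k)
    if n=="top":
        q=cv2.boxPoints(r)+[x0,y0];W=ray(c,q,0.010);print("plate",q.round(1).tolist(),W.round(4).tolist(),W.mean(0),np.linalg.norm(np.diff(W,axis=0),axis=1))
    cv2.imwrite(f"pics/crop_{n}.png",cv2.resize(roi,None,fx=4 if n=="scene" else 4,fy=4,interpolation=cv2.INTER_CUBIC))
t=cv2.imread("pics/crop_top.png");s=cv2.imread("pics/crop_scene.png")
w=max(t.shape[1],s.shape[1]);P=lambda i:cv2.copyMakeBorder(i,0,0,0,w-i.shape[1],0)
o=np.vstack([P(t),P(s)]);f=min(800/o.shape[1],600/o.shape[0]);
cv2.imwrite("pics/crop0.png",cv2.resize(o,None,fx=f,fy=f,interpolation=cv2.INTER_AREA))
E
```

```text
top orange [(np.int32(23), [284.0, 197.8], [49, 35, 21, 9]), (np.int32(16), [321.9, 204.9], [95, 43, 5, 5]), (np.int32(15), [248.3, 224.2], [21, 62, 5, 5]), (np.int32(28), [362.8, 241.3], [135, 79, 6, 6]), (np.int32(16), [307.1, 245.5], [80, 83, 5, 6])]
brass [(np.int32(153), [358.6, 162.7], [121, 0, 27, 8]), (np.int32(70), [283.7, 200.0], [50, 36, 19, 9]), (np.int32(83), [278.9, 212.4], [45, 48, 19, 10]), (np.int32(117), [323.5, 227.0], [93, 58, 11, 18])]
plate [[230.1, 232.5], [253.4, 168.3], [382.5, 215.0], [359.2, 279.3]] [[0.5423, 0.0733, 0.01], [0.6613, 0.0298, 0.01], [0.5717, -0.2088, 0.01], [0.4532, -0.1635, 0.01]] [ 0.55712685 -0.06730161  0.01      ] [0.12668013 0.25485823 0.12687007]
scene orange [(np.int32(73), [262.7, 250.8], [24, 21, 8, 14]), (np.int32(10), [400.0, 254.6], [163, 28, 5, 4]), (np.int32(13), [371.0, 259.8], [130, 34, 13, 2])]
brass [(np.int32(263), [312.6, 257.1], [71, 18, 15, 27]), (np.int32(36), [370.2, 260.9], [125, 34, 22, 4]), (np.int32(319), [369.2, 278.9], [122, 47, 25, 15]), (np.int32(8), [321.9, 291.1], [86, 65, 3, 3])]
```

View pics/crop0.png

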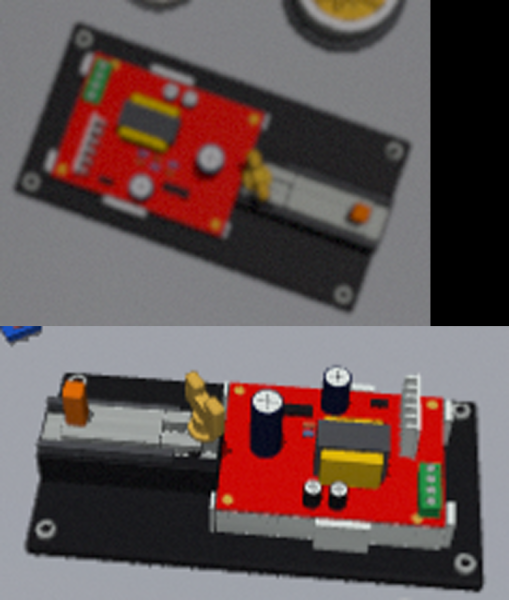

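The crop confirms it: the grey strap is in the jig, with its orange tab at top pixel (362,241), brass nut at (323,227) and tall cap at (305,221). I'm setting out to hover over the stud.

Call:
{"api": "apply_moves", "payload": {"deltas": [[93,[-39,-41,0],0],[93,[-39,-41,0],0],[93,[-39,-41,0],0],[93,[-39,-41,0],0],[93,[-39,-41,0],0]]}}

```text
t: 0.72
tool_pos: [0.2919, 0.3285, 0.4044]
orientation: [-0.414, -3.114, 0.0]
force: [1.3, -0.5, 0.5]
opening: 0.0927
```

Call:
{"api": "apply_moves", "payload": {"deltas": [[93,[-39,-41,0],0],[93,[-39,-41,0],0],[93,[-39,-41,0],0],[93,[-39,-41,0],0],[93,[-39,-41,0],0]]}}

```text
t: 1.35
tool_pos: [0.4265, 0.0795, 0.4046]
orientation: [0.415, 3.114, 0.0]
force: [1.0, 0.6, 1.0]
opening: 0.093
```

Call:
{"api": "apply_moves", "payload": {"deltas": [[93,[-39,-41,0],0],[93,[-39,-41,0],0],[93,[-39,-41,0],0],[93,[-39,-41,0],0],[60,[0,0,0],0.185]]}}

```text
t: 1.98
tool_pos: [0.5345, -0.1212, 0.4032]
orientation: [-0.709, -3.058, 0.001]
force: [-1.0, 1.3, 0.5]
opening: 0.0865
```

Call:
{"api": "apply_moves", "payload": {"deltas": [[60,[0,0,10],0.185],[60,[0,0,10],0.185],[60,[0,0,10],0.185],[60,[0,0,10],0.185],[60,[0,0,0],0.185]]}}

```text
t: 2.6
tool_pos: [0.5333, -0.1176, 0.363]
orientation: [-1.999, -2.42, 0.002]
force: [-1.4, -0.6, 0.4]
opening: 0.06
```

Call:
{"api": "apply_moves", "payload": {"deltas": [[40,[0,0,0],0.185],[40,[0,0,0],0.185],[40,[0,0,0],0.185],[40,[0,0,0],0],[40,[0,0,0],0]]}}

```text
t: 3.22
tool_pos: [0.5337, -0.1178, 0.3645]
orientation: [-2.578, -1.794, 0.0]
force: [-0.5, -0.3, -0.4]
opening: 0.0402
```

```bash
python3 - <<'E'
from h import *
s=robot.read_state();print(s["t"],np.round(s["q"],3),np.round(s["tool_pos"],4),np.round(s["orientation"],3),s["force"],s["wrist_torque"])
c=viewer.get_calibration("wrist");a=viewer.read_camera("wrist");cv2.imwrite("pics/w1.png",a)
import pickle;pickle.dump(c,open("w1.pkl","wb"))
hsv=cv2.cvtColor(a,cv2.COLOR_BGR2HSV);H,S,V=cv2.split(hsv)
for nm,m in(("orange",(H>6)&(H<16)&(S>180)&(V>110)),("brass",(H>17)&(H<30)&(S>90)&(V>90))):print(nm,cents(m,60))
E
```

```text
3.225 [-0.311  0.008  1.69  -0.     1.444  0.044] [ 0.5337 -0.1178  0.3645] [-2.578 -1.794  0.   ] [-0.5243542  -0.27502497 -0.36080521] [-0.08503838  0.08456433  0.0101759 ]
orange []
brass [(np.int32(427), [329.4, 87.3], [325, 62, 10, 52]), (np.int32(396), [363.1, 87.0], [359, 62, 9, 52]), (np.int32(3987), [517.8, 214.5], [482, 179, 73, 71]), (np.int32(753), [329.7, 203.4], [311, 188, 42, 35]), (np.int32(406), [216.6, 389.5], [212, 352, 13, 72]), (np.int32(422), [430.5, 389.3], [423, 352, 13, 72]), (np.int32(13012), [376.9, 461.6], [137, 440, 465, 38])]
```

View pics/w1.png

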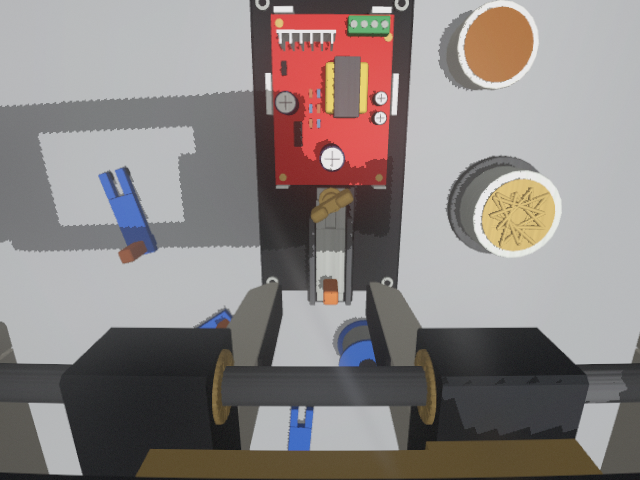

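```bash
python3 - <<'E'
from h import *;import pickle
c=pickle.load(open("w1.pkl","rb"));a=cv2.imread("pics/w1.png")
print("C",-np.array(c["R"]).T@c["t"])
W=ray(c,[[332,158],[330.5,286],[312.5,214],[352.5,194],[332.5,204]],[.074,.074,.080,.080,.080]);print(W.round(4))
d=W[0]-W[1];print("yaw",np.degrees(np.arctan2(d[1],d[0])),"cap-tab",np.linalg.norm(d)*1e3)
y=np.arctan2(d[1],d[0]);ex=np.array([np.cos(y),np.sin(y),0])
S=W[0]-.034*ex;print("stud",S,"tab behind",(W[1]-S)@ex)
w=W[3]-W[2];print("wing len",np.linalg.norm(w)*1e3,"angle rel jig",np.degrees(np.arctan2(w[1],w[0])-y))
r=a[140:320,260:420];cv2.imwrite("pics/w1c.png",cv2.resize(r,None,fx=3.7,fy=3.3,interpolation=cv2.INTER_CUBIC))
ey=np.array([-ex[1],ex[0],0]);
P=[[*(S+ex*i*.001+ey*j*.001)[:2],k*.001] for i,j,k in((-95,-20,34.5),(-95,20,34.5),(-96,65,10),(-96,-65,10),(160,65,10),(0,0,64.5))]
print(proj(c,P).round(0).tolist())
E
```

```text
C [ 0.56001211 -0.0439707   0.34442229]
[[ 0.5581 -0.0658  0.074 ]
 [ 0.5241 -0.1562  0.074 ]
 [ 0.5318 -0.0972  0.08  ]
 [ 0.5632 -0.0935  0.08  ]
 [ 0.5476 -0.0954  0.08  ]]
yaw 69.38900556177978 cap-tab 96.63968916494609
stud [ 0.5461256  -0.09759325  0.074     ] tab behind -0.06263968916494608
wing len 31.562523874064734 angle rel jig -62.65898797507561
[[352.0, 302.0], [307.0, 302.0], [261.0, 291.0], [397.0, 292.0], [248.0, -13.0], [331.0, 203.0]]
```

View pics/w1c.png

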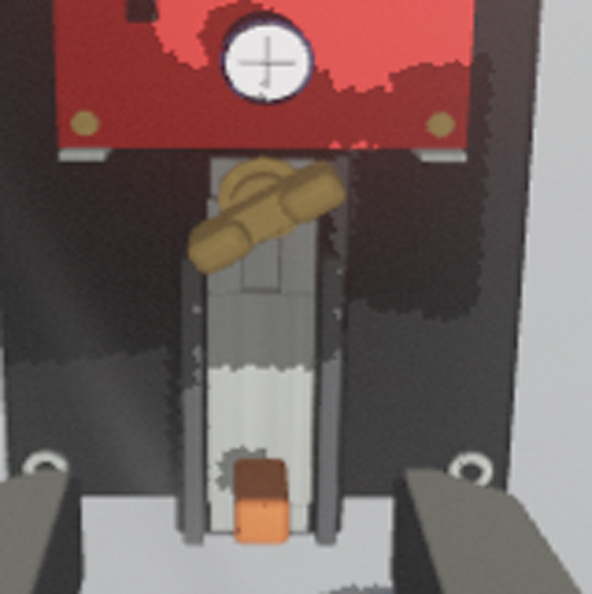

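The close view gives these measurements:
- Cap top is at (332,158), tab top at (331,285) and the wings run from (312,214) to (352,194).
- The stud is at (0.546,-0.0975) with yaw 69.4°, which agrees with the top view. The strap is about 11 mm short of home.
- The wings sit at -63° to the jig, so the first grip goes over the tips.

The tab comes first.

Call:
{"api": "apply_moves", "payload": {"deltas": [[40,[-39,4,20],0],[40,[0,0,50],0],[40,[0,0,40],0],[40,[0,0,18],0],[40,[0,0,0],0]]}}

```text
t: 3.9
tool_pos: [0.5234, -0.1555, 0.2358]
orientation: [-2.58, -1.789, 0.002]
force: [0.2, 0.9, 0.1]
opening: 0.0401
```

Call:
{"api": "apply_moves", "payload": {"deltas": [[8,[0,0,0],0],[8,[0,0,0],0],[8,[0,0,0],0],[8,[0,0,0],0],[8,[0,0,0],0]], "grip_force": 6}}

```text
t: 4.53
tool_pos: [0.5242, -0.1559, 0.2377]
orientation: [2.581, 1.788, 0.001]
force: [-0.5, 0.2, 5.7]
opening: 0.0113
```

```bash
cat > st.py <<'E'
from h import *
s=robot.read_state();p=np.array(s["tool_pos"]);S=np.array([.5461,-.0976]);y=np.radians(69.4);e=np.array([np.cos(y),np.sin(y)])
from scipy.spatial.transform import Rotation as Ro
R=Ro.from_rotvec(s["orientation"]).as_matrix();d=p[:2]-S;f=np.array(s["force"])[:2]
print("t%.2f along %.1f left %.1f z %.1f mm"%(s["t"],d@e*1e3,(e[0]*d[1]-e[1]*d[0])*1e3,p[2]*1e3),"jaw rel jig %.1f"%(np.degrees(np.arctan2(R[1,1],R[0,1]))-69.4),"open %.1f"%(s["opening"]*1e3),"f",np.round(s["force"],1),"f_along %.1f"%(f@e),"Tq",np.round(s["wrist_torque"],3),"q6 %.2f"%s["q"][5])
E
python3 st.py
```

```text
t4.53 along -62.2 left -0.0 z 237.7 mm jaw rel jig -90.0 open 11.3 f [-0.5  0.2  5.7] f_along -0.0 Tq [-0.069  0.182 -0.036] q6 -0.02
```

Call:
{"api": "apply_moves", "payload": {"deltas": [[8,[2,0,0],0],[8,[2,0,0],0],[8,[2,0,0],0],[8,[0,0,0],0]]}}

```text
t: 5.03
tool_pos: [0.5263, -0.1506, 0.2377]
orientation: [2.581, 1.788, 0.001]
force: [-0.7, -1.9, 6.4]
opening: 0.0117
```

```bash
python3 st.py
```

```text
t5.03 along -56.6 left -0.1 z 237.7 mm jaw rel jig -90.0 open 11.7 f [-0.7 -1.9  6.4] f_along -2.0 Tq [-0.459  0.272  0.024] q6 -0.01
```

Call:
{"api": "apply_moves", "payload": {"deltas": [[8,[2,0,0],0],[8,[1,0,0],0],[8,[1,0,0],0],[8,[0,0,0],0]]}}

```text
t: 5.52
tool_pos: [0.5277, -0.1469, 0.2377]
orientation: [2.581, 1.788, 0.0]
force: [-1.4, -2.8, 5.5]
opening: 0.012
```

```bash
python3 st.py
```

```text
t5.53 along -52.7 left -0.1 z 237.7 mm jaw rel jig -90.0 open 12.0 f [-1.4 -2.8  5.5] f_along -3.1 Tq [-0.504  0.308  0.051] q6 -0.01
```

Call:
{"api": "apply_moves", "payload": {"deltas": [[8,[1,0,0],0],[8,[1,0,0],0],[8,[0,0,0],0]]}}

```text
t: 5.9
tool_pos: [0.5284, -0.1451, 0.2377]
orientation: [2.581, 1.788, 0.0]
force: [-1.2, -1.7, 5.5]
opening: 0.0116
```

```bash
python3 st.py
```

```text
t5.90 along -50.7 left -0.1 z 237.7 mm jaw rel jig -90.0 open 11.6 f [-1.2 -1.7  5.5] f_along -2.0 Tq [-0.545  0.254  0.013] q6 -0.00
```

Call:
{"api": "apply_moves", "payload": {"deltas": [[8,[0,0,0],0],[8,[1,0,0],0],[8,[1,0,0],0],[8,[0,0,0],0]], "grip_force": 15}}

```text
t: 6.4
tool_pos: [0.5291, -0.1432, 0.2377]
orientation: [2.581, 1.788, 0.0]
force: [-0.8, -1.9, 5.2]
opening: 0.0116
```

```bash
python3 st.py
```

```text
t6.40 along -48.7 left -0.1 z 237.7 mm jaw rel jig -90.0 open 11.6 f [-0.8 -1.9  5.2] f_along -2.1 Tq [-0.516  0.296 -0.038] q6 0.00
```

```bash
python3 - <<'E'
from h import *
c=viewer.get_calibration("wrist");a=viewer.read_camera("wrist");b=viewer.read_camera("scene")
u=cv2.resize(b[225:300,235:335],None,fx=5,fy=5,interpolation=cv2.INTER_CUBIC)
v=cv2.resize(a[60:420,120:520],(416,375));cv2.imwrite("pics/p2.png",cv2.resize(np.hstack([v,u]),None,fx=.87,fy=.87));cv2.imwrite("pics/w2.png",a)
E
```

```text
(no output)
```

View pics/p2.png

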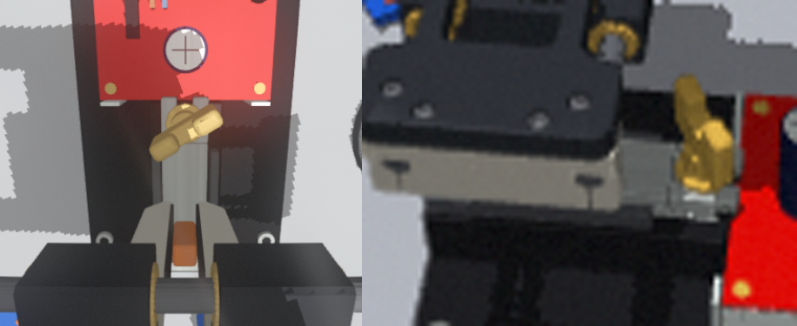

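```bash
python3 - <<'E'
from h import *
c=viewer.get_calibration("wrist");a=cv2.imread("pics/w2.png")
S=np.array([.5461,-.0976]);y=np.radians(69.4);e=np.array([np.cos(y),np.sin(y)])
for n,i,z in(("tips",20,.0455),("tab top front",-46,.074),("tab top back",-58,.074),("cap",34,.074),("board",10,.034)):
    X=[*(S+e*i*.001),z];print(n,"expected at home",proj(c,X).round(1))
r=a[150:350,250:410];cv2.imwrite("pics/p3.png",cv2.resize(r,None,fx=3,fy=3,interpolation=cv2.INTER_CUBIC))
E
```

```text
tips expected at home [[324.7 148.9]]
tab top front expected at home [[324.7 314.6]]
tab top back expected at home [[324.6 339.8]]
cap expected at home [[325.1 113.7]]
board expected at home [[324.5 169. ]]
```

View pics/p3.png

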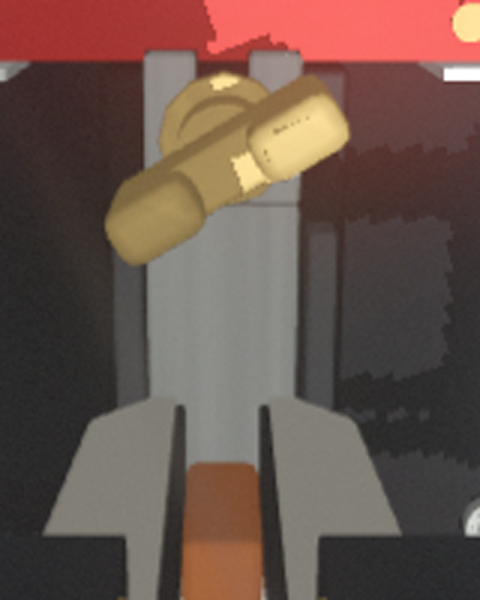

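```bash
python3 - <<'E'
from h import *;import pickle
S=np.array([.5461,-.0976]);y=np.radians(69.4);e=np.array([np.cos(y),np.sin(y)])
g=lambda X:(((X[:,:2]-S)@e)*1e3).round(1)
c1=pickle.load(open("w1.pkl","rb"));c2=viewer.get_calibration("wrist")
print("w1 line/slot root",g(ray(c1,[[331,228.8],[331,228]],.0455)),"tab top f/b",g(ray(c1,[[331,279.5],[331,290.5]],.074)), "strap back,tower back",g(ray(c1,[[331,301]],.0455)),g(ray(c1,[[331,301.5]],.0345)))
for z in(.0345,.0455):print("w2 z",z,"tip, line",g(ray(c2,[[325,167],[325,218]],z)))
print("tab top f/b",g(ray(c2,[[325,304],[325,328]],.074)))
E
```

```text
w1 line/slot root [-24.7 -24. ] tab top f/b [-57.2 -66.4] strap back,tower back [-89.] [-94.8]
w2 z 0.0345 tip, line [ 11.  -13.9]
w2 z 0.0455 tip, line [ 12.1 -11.3]
tab top f/b [-41.1 -52.3]
```

I had taken the tab's shaded front face for its top. The tab is about 11 mm further back, so the pads hold only its front edge. The strap followed and its tines now end at +12 mm, about 8 mm short of home. I'll regrip further back.

Call:
{"api": "apply_moves", "payload": {"deltas": [[30,[0,0,0],0],[30,[0,0,-2],0],[30,[-5,0,0],0],[30,[-5,0,0],0],[30,[-1,0,0],0]]}}

```text
t: 7.12
tool_pos: [0.5246, -0.1534, 0.2386]
orientation: [-2.583, -1.788, 0.0]
force: [0.2, -0.4, -0.0]
opening: 0.0298
```

```bash
python3 st.py
```

```text
t7.12 along -59.8 left 0.5 z 238.6 mm jaw rel jig -90.0 open 29.8 f [ 0.2 -0.4 -0. ] f_along -0.3 Tq [-0.069  0.086 -0.001] q6 -0.02
```

Call:
{"api": "apply_moves", "payload": {"deltas": [[8,[0,0,0],0],[8,[0,0,0],0],[8,[0,0,0],0],[8,[0,0,0],0]], "grip_force": 10}}

```text
t: 7.62
tool_pos: [0.5249, -0.1528, 0.2387]
orientation: [2.582, 1.789, 0.0]
force: [0.9, -1.1, -0.5]
opening: 0.0119
```

```bash
python3 st.py
```

```text
t7.62 along -59.2 left 0.4 z 238.7 mm jaw rel jig -90.0 open 11.9 f [ 0.9 -1.1 -0.5] f_along -0.7 Tq [-0.159 -0.083  0.017] q6 -0.02
```

Call:
{"api": "apply_moves", "payload": {"deltas": [[8,[2,0,0],0],[8,[2,0,0],0],[8,[1,0,0],0],[8,[1,0,0],0],[8,[0,0,0],0]]}}

```text
t: 8.25
tool_pos: [0.527, -0.1472, 0.2388]
orientation: [2.582, 1.789, 0.0]
force: [1.5, -1.0, -0.7]
opening: 0.0116
```

```bash
python3 st.py
```

```text
t8.25 along -53.1 left 0.4 z 238.8 mm jaw rel jig -90.0 open 11.6 f [ 1.5 -1.  -0.7] f_along -0.4 Tq [-0.239 -0.133  0.043] q6 -0.01
```

Call:
{"api": "apply_moves", "payload": {"deltas": [[8,[1,0,0],0],[8,[0,0,0],0]]}}

```text
t: 8.5
tool_pos: [0.5273, -0.1464, 0.2388]
orientation: [2.582, 1.789, 0.0]
force: [1.1, -1.1, -0.1]
opening: 0.012
```

```bash
python3 st.py
```

```text
t8.50 along -52.2 left 0.4 z 238.8 mm jaw rel jig -90.0 open 12.0 f [ 1.1 -1.1 -0.1] f_along -0.7 Tq [-0.315 -0.207  0.049] q6 -0.01
```

Call:
{"api": "apply_moves", "payload": {"deltas": [[8,[1,0,0],0],[8,[0,0,0],0]]}}

```text
t: 8.75
tool_pos: [0.5277, -0.1454, 0.2388]
orientation: [2.582, 1.789, 0.0]
force: [2.7, -0.8, -0.5]
opening: 0.0119
```

```bash
python3 st.py
```

```text
t8.75 along -51.2 left 0.4 z 238.8 mm jaw rel jig -90.0 open 11.9 f [ 2.7 -0.8 -0.5] f_along 0.2 Tq [-0.368 -0.247 -0.032] q6 -0.00
```

Call:
{"api": "apply_moves", "payload": {"deltas": [[8,[1,0,0],0],[8,[1,0,0],0],[8,[0,0,0],0]]}}

```text
t: 9.12
tool_pos: [0.5282, -0.1444, 0.239]
orientation: [2.582, 1.788, -0.003]
force: [-1.2, -7.1, 0.9]
opening: 0.0119
```

```bash
python3 st.py
```

```text
t9.12 along -50.1 left 0.3 z 239.0 mm jaw rel jig -90.0 open 11.9 f [-1.2 -7.1  0.9] f_along -7.1 Tq [-1.442  0.378 -0.007] q6 0.00
```

Call:
{"api": "apply_moves", "payload": {"deltas": [[8,[1,0,0],0],[8,[1,0,0],0],[8,[0,0,0],0]]}}

```text
t: 9.5
tool_pos: [0.5286, -0.1434, 0.2393]
orientation: [2.581, 1.787, -0.005]
force: [-4.7, -12.5, 3.5]
opening: 0.0122
```

```bash
python3 st.py; python3 - <<'E'
from h import *
c=viewer.get_calibration("wrist");a=viewer.read_camera("wrist");cv2.imwrite("pics/w3.png",a)
S=np.array([.5461,-.0976]);y=np.radians(69.4);e=np.array([np.cos(y),np.sin(y)])
for n,i,z in(("tips",20,.0455),("tab top front",-46,.074),("tab top back",-58,.074),("cap",34,.074),("board",10,.034)):
    X=[*(S+e*i*.001),z];print(n,"expected at home",proj(c,X).round(1))
r=a[120:360,250:410];cv2.imwrite("pics/p4.png",cv2.resize(r,None,fx=2.5,fy=2.5,interpolation=cv2.INTER_CUBIC))
E
```

```text
t9.50 along -49.0 left 0.2 z 239.3 mm jaw rel jig -90.0 open 12.2 f [ -4.7 -12.5   3.5] f_along -13.3 Tq [-2.28   0.912 -0.037] q6 0.00
tips expected at home [[326.  146.5]]
tab top front expected at home [[326.  310.9]]
tab top back expected at home [[326. 336.]]
cap expected at home [[326.6 111.3]]
board expected at home [[325.8 166.6]]
```

View pics/p4.png

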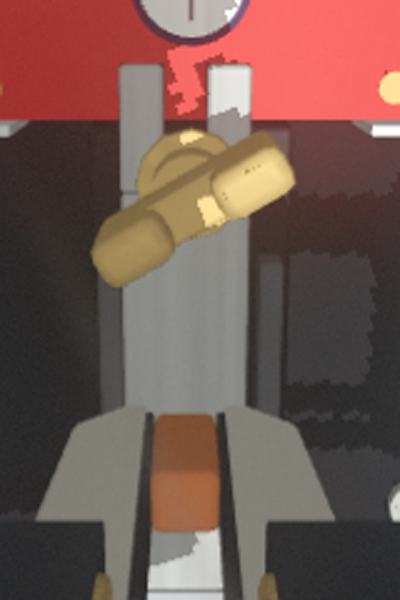

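The tine tips are at row 146 against 146.5 expected at home. The push stopped firmly at 13 N, so the strap is home. I'll ease off, release and lift.

Call:
{"api": "apply_moves", "payload": {"deltas": [[8,[-1.5,0,0],0],[30,[0,0,0],0],[30,[0,0,0],0],[30,[0,0,-25],0],[50,[0,0,-25],0]]}}

```text
t: 10.18
tool_pos: [0.5283, -0.1425, 0.2887]
orientation: [-2.581, -1.789, 0.001]
force: [0.2, 0.2, 0.3]
opening: 0.0357
```

```bash
python3 st.py; python3 - <<'E'
from h import *
c=viewer.get_calibration("wrist");a=viewer.read_camera("wrist");cv2.imwrite("pics/w4.png",a)
S=np.array([.5461,-.0976]);y=np.radians(69.4);e=np.array([np.cos(y),np.sin(y)])
u,v=proj(c,[*S,.08])[0].round().astype(int);t=proj(c,[*(S+e*.02),.0455]);print(u,v,"tips exp",t)
x0,y0=u-60,v-60;r=a[y0:y0+120,x0:x0+120];print(x0,y0)
H,Sa,V=cv2.split(cv2.cvtColor(r,cv2.COLOR_BGR2HSV));m=((H>14)&(H<32)&(Sa>80)&(V>60)).astype(np.uint8)
k=max(cv2.findContours(m,0,2)[0],key=cv2.contourArea);print(cv2.minAreaRect(k),cv2.contourArea(k))
cv2.imwrite("pics/p5.png",cv2.resize(r,None,fx=4,fy=4,interpolation=cv2.INTER_CUBIC))
E
```

```text
t10.18 along -48.3 left 0.9 z 288.7 mm jaw rel jig -89.9 open 35.7 f [0.2 0.2 0.3] f_along 0.2 Tq [-0.077  0.097 -0.026] q6 0.00
328 189 tips exp [[327.50605103 145.00275309]]
268 129
((56.87306213378906, 53.50556182861328), (33.97109603881836, 66.2069320678711), 64.29004669189453) 1478.0
```

View pics/p5.png

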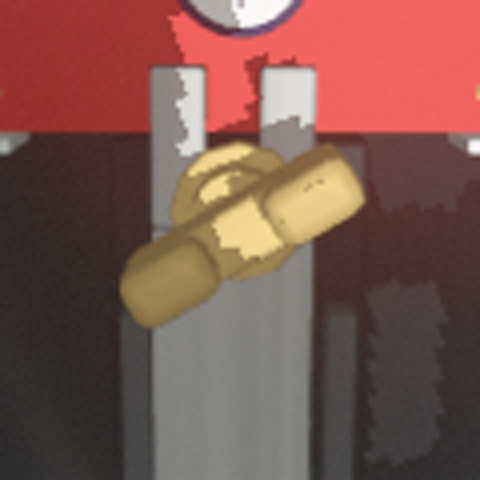

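The strap stayed home, with the tines at row 145.5. The wing centre at (328.5,190) matches the stud estimate, and the wings lie at about -61°. I'm moving over the nut for the grip over the tips.

Call:
{"api": "apply_moves", "payload": {"deltas": [[52,[25,0.9,0],0],[52,[23.3,0,0],0],[52,[0,0,0],-0.17],[52,[0,0,0],-0.17],[52,[0,0,0],-0.165]]}}

```text
t: 10.85
tool_pos: [0.5463, -0.0976, 0.2881]
orientation: [-2.046, -2.383, -0.0]
force: [-0.2, -0.4, -0.2]
opening: 0.0519
```

```bash
sleep 0; python3 st.py; python3 - <<'E'
from h import *
c=viewer.get_calibration("wrist");a=viewer.read_camera("wrist");cv2.imwrite("pics/w5.png",a)
S=np.array([.5461,-.0976]);print(proj(c,[*S,.08]))
cv2.imwrite("pics/p6.png",a[80:480,120:520])
E
python3 st.py
```

```text
t10.85 along 0.1 left -0.2 z 288.1 mm jaw rel jig -60.7 open 51.9 f [-0.2 -0.4 -0.2] f_along -0.4 Tq [-0.056  0.05  -0.009] q6 -0.42
[[325.84005805 280.98413529]]
t10.90 along -0.0 left -0.2 z 288.1 mm jaw rel jig -60.2 open 52.2 f [ 0.4  0.7 -0.5] f_along 0.8 Tq [-0.013  0.085  0.065] q6 -0.43
```

View pics/p6.png

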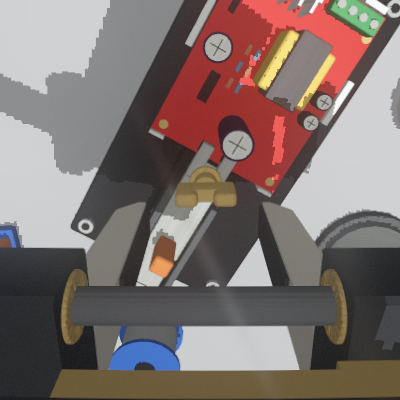

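The wings lie level in the picture, between the open jaws, so they are aligned with the jaw axis. I'm going down and gripping.

Call:
{"api": "apply_moves", "payload": {"deltas": [[52,[0,0,20],0],[52,[0,0,19],0],[30,[0,0,0],0],[30,[0,0,0],0],[30,[0,0,0],0]], "grip_force": 15}}

```text
t: 11.52
tool_pos: [0.5466, -0.0981, 0.25]
orientation: [2.054, 2.377, 0.001]
force: [2.4, -0.6, -4.3]
opening: 0.0339
```

```bash
python3 st.py
```

```text
t11.53 along -0.3 left -0.6 z 250.0 mm jaw rel jig -61.1 open 33.9 f [ 2.4 -0.6 -4.3] f_along 0.3 Tq [-0.005 -0.268  0.012] q6 -0.42
```

Call:
{"api": "apply_moves", "payload": {"deltas": [[30,[0,0,0],0.1],[30,[0,0,0],0.15],[30,[0,0,0],0.15],[30,[0,0,0],0.1],[30,[0,0,0],0]], "grip_force": 20}}

```text
t: 12.15
tool_pos: [0.5464, -0.0981, 0.2497]
orientation: [-2.577, -1.796, -0.0]
force: [1.9, 1.5, -5.1]
opening: 0.0337
```

```bash
cat > tq.py <<'E'
import sys
from h import *
T=[];n=int(sys.argv[1]) if len(sys.argv)>1 else 5
for i in range(n):
    T.append(robot.read_state()["wrist_torque"][2]);
    if i<n-1: viewer.read_camera("wrist")
print("Tz mean %.3f sd %.3f"%(np.mean(T),np.std(T)))
exec(open("st.py").read())
E
python3 tq.py 6
```

```text
Tz mean -0.054 sd 0.023
t12.40 along -0.4 left -0.4 z 249.8 mm jaw rel jig -89.6 open 33.6 f [ 1.1  2.1 -4.3] f_along 2.4 Tq [ 0.326 -0.073 -0.068] q6 0.08
```

Call:
{"api": "apply_moves", "payload": {"deltas": [[30,[0,0,0],0.05],[30,[0,0,0],0.05],[30,[0,0,0],0.05]]}}

```text
t: 12.78
tool_pos: [0.5463, -0.098, 0.2497]
orientation: [-2.705, -1.596, -0.0]
force: [1.7, 1.6, -4.6]
opening: 0.0333
```

```bash
python3 tq.py 6
```

```text
Tz mean 0.013 sd 0.028
t13.03 along -0.4 left -0.4 z 249.7 mm jaw rel jig -98.2 open 33.7 f [ 0.6  2.1 -5.4] f_along 2.1 Tq [ 0.444 -0.006 -0.015] q6 0.23
```

Call:
{"api": "apply_moves", "payload": {"deltas": [[30,[0,0,0],0.05],[30,[0,0,0],0.05]]}}

```text
t: 13.28
tool_pos: [0.5463, -0.098, 0.2497]
orientation: [-2.782, -1.46, 0.0]
force: [0.5, 2.1, -5.8]
opening: 0.0334
```

```bash
python3 tq.py 6
```

```text
Tz mean -0.019 sd 0.034
t13.53 along -0.4 left -0.4 z 249.7 mm jaw rel jig -103.9 open 33.9 f [ 0.9  3.2 -5.2] f_along 3.3 Tq [ 0.583  0.061 -0.015] q6 0.33
```

Call:
{"api": "apply_moves", "payload": {"deltas": [[30,[0,0,0],0.02],[30,[0,0,0],0.02],[30,[0,0,0],0.02],[30,[0,0,0],0.02],[30,[0,0,0],0.02]]}}

```text
t: 14.15
tool_pos: [0.5462, -0.0981, 0.2495]
orientation: [-2.852, -1.317, 0.0]
force: [1.4, 3.9, -7.6]
opening: 0.0336
```

```bash
python3 tq.py 6
```

```text
Tz mean 0.163 sd 0.033
t14.40 along -0.4 left -0.3 z 249.5 mm jaw rel jig -109.7 open 34.2 f [ 2.5  4.  -8.3] f_along 4.6 Tq [ 0.853 -0.105  0.117] q6 0.43
```

Call:
{"api": "apply_moves", "payload": {"deltas": [[30,[0,0,0],0.02],[30,[0,0,0],0.02],[30,[0,0,0],0.02],[30,[0,0,0],0.02],[30,[0,0,0],0.02]]}}

```text
t: 15.02
tool_pos: [0.5462, -0.0981, 0.2494]
orientation: [-2.914, -1.173, 0.0]
force: [2.3, 4.6, -10.0]
opening: 0.0338
```

```bash
python3 tq.py 6
```

```text
Tz mean 0.210 sd 0.022
t15.28 along -0.4 left -0.3 z 249.4 mm jaw rel jig -115.5 open 33.9 f [  1.9   5.3 -10.3] f_along 5.6 Tq [ 0.873 -0.172  0.225] q6 0.53
```

It bears now: 0.163, then 0.210 N m over 0.1 rad, which matches the 0.6 N m/rad slope. I'll finish in small steps.

Call:
{"api": "apply_moves", "payload": {"deltas": [[30,[0,0,0],0.015],[30,[0,0,0],0.015]]}}

```text
t: 15.52
tool_pos: [0.5462, -0.098, 0.2494]
orientation: [-2.931, -1.13, 0.001]
force: [2.5, 4.9, -10.3]
opening: 0.0337
```

```bash
python3 tq.py 14
```

```text
Tz mean 0.226 sd 0.026
t16.18 along -0.4 left -0.3 z 249.4 mm jaw rel jig -117.2 open 33.7 f [  3.1   5.2 -10.9] f_along 6.0 Tq [ 0.995 -0.207  0.251] q6 0.56
```

Call:
{"api": "apply_moves", "payload": {"deltas": [[30,[0,0,0],0.015],[30,[0,0,0],0.015],[30,[0,0,0],0.01]]}}

```text
t: 16.55
tool_pos: [0.5462, -0.0981, 0.2494]
orientation: [-2.953, -1.071, 0.001]
force: [2.4, 4.5, -10.8]
opening: 0.0337
```

```bash
python3 tq.py 18
```

```text
Tz mean 0.252 sd 0.033
t17.40 along -0.4 left -0.3 z 249.4 mm jaw rel jig -119.5 open 33.9 f [  2.7   5.2 -11. ] f_along 5.8 Tq [ 0.887 -0.23   0.221] q6 0.60
```

0.252 ± 0.008 N m: snug. Releasing and lifting.

Call:
{"api": "apply_moves", "payload": {"deltas": [[46,[0,0,0],0],[46,[0,0,0],0],[46,[0,0,-15],0],[46,[0,0,-40],0],[46,[0,0,-50],0]]}}

```text
t: 18.02
tool_pos: [0.546, -0.0983, 0.3564]
orientation: [-2.953, -1.072, 0.001]
force: [-0.2, 0.2, 0.2]
opening: 0.0456
```

Call:
{"api": "apply_moves", "payload": {"deltas": [[46,[0,0,-40],-0.18],[46,[0,0,0],-0.18],[46,[0,0,0],-0.17],[46,[0,0,0],0]]}}

```text
t: 18.52
tool_pos: [0.5464, -0.0983, 0.3964]
orientation: [2.569, 1.806, 0.002]
force: [-0.0, -0.0, 0.1]
opening: 0.0461
```

```bash
python3 tq.py 8; python3 - <<'E'
from h import *
c=viewer.get_calibration("wrist");a=viewer.read_camera("wrist");b=viewer.read_camera("scene");cv2.imwrite("pics/w6.png",a);cv2.imwrite("pics/s6.png",b)
S=np.array([.5461,-.0976]);y=np.radians(69.4);e=np.array([np.cos(y),np.sin(y)])
t=proj(c,[[*(S+e*.02),.0455],[*(S-e*.046),.074],[*S,.08]]);print("exp tip,tab front,wing px",t.round(1).tolist())
x0,y0=(t[2]-[75,90]).astype(int);print(x0,y0)
r=cv2.resize(a[y0:y0+160,x0:x0+150],None,fx=3,fy=3,interpolation=cv2.INTER_CUBIC)
v=cv2.resize(b[200:360,200:450],(350,224));v=cv2.copyMakeBorder(v,0,480-224,0,0,0)
cv2.imwrite("pics/p7.png",np.hstack([r,v]))
E
```

```text
Tz mean -0.011 sd 0.027
t18.88 along -0.5 left -0.4 z 394.7 mm jaw rel jig -89.2 open 45.7 f [-0.1  0.4  1.6] f_along 0.4 Tq [-0.078  0.161 -0.015] q6 0.08
exp tip,tab front,wing px [[324.5, 195.5], [323.3, 278.4], [324.2, 227.8]]
249 137
```

View pics/p7.png

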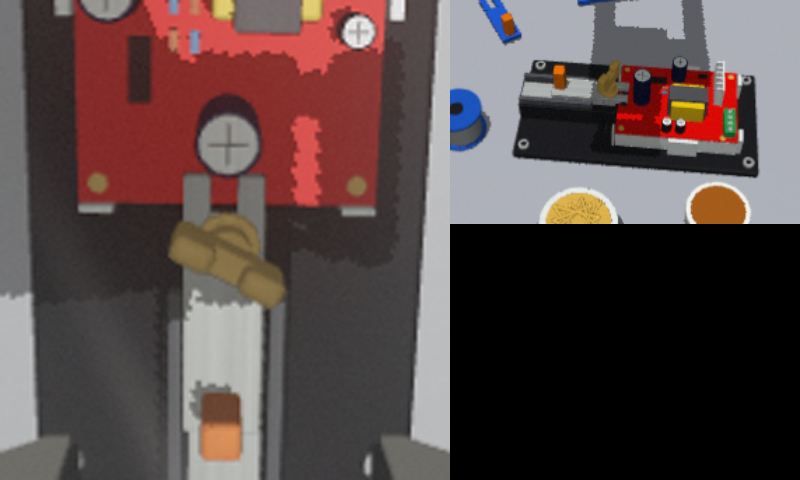

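Tines are at row 195.3 (195.5 expected at home), the wings stand where I left them at about -119°, and everything else is undisturbed. Handing in.

```bash
python3 -c "
from plant import order
print(order.close_job())"
```

```text
the job is handed in; nothing more can be done
None
```

The board is clamped and the job is handed in, at about 19 s of the 72 s allowed; no verdict came back.

**Strap:** I slid it home by its orange tab, and it stopped firmly at about 13 N. My first grip caught only the front edge of the tab, because I had taken the tab's front face for its top. I found this in a close picture and regripped. The last picture shows the tine tips within a pixel of home, lying over the board edge.

**Wing nut:** I turned it about 1.0 rad clockwise, held over the wing tips. It began to bear at roughly 0.78 rad. The final torque averaged 0.252 N m, and the sensor read −0.011 N m after release, so the true value may be nearer 0.26 N m.

**Reading that disagreed:** while the nut was still loose, the torque read about zero (−0.05 to 0.01 N m) instead of the stated 0.04 N m. Once it was bearing, the readings rose at roughly the stated rate.

**At the end:** the gripper is open and well clear, with nothing on the sensors beyond noise. Nothing else on the bench looked moved in the last pictures.

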